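# Slide the terminal-box cover out over the end of the bench shelf

### The arm

A 6-joint arm with a two-finger parallel gripper is mounted at the origin on the work surface. World frame = base frame: x ahead of the robot, y to its left, z up, the work surface at z = 0. Lengths are in mm, angles in rad, forces in N, time in s.
With the tool pointing down it reaches from about 350 to 725 mm from the base axis. Payload 6 kg.
Tool frame: the origin (TCP) lies on the centre line of the jaws, within the pads' length; the fingertips stand 8 mm ahead of it and the grasp point (between the pads) lies 11 mm behind it (tip_extent is the distance from the TCP to the fingertips, in mm); z points along the fingers, y is the line along which they close (so a half turn about z gives the same grasp; the last joint's range is limited). The gripper opens to 85 mm and grips with 20 to 120 N. Pads are 22 mm wide; open, the fingers measure 114 mm over their backs; the gripper's body (76 mm by 85 mm) begins 54 mm behind the grasp point. The pads swing forward as they close: fully open they stand 13 mm farther back than shut.
Start: joints at [1.494, 0.04, 0.085, 0, -1.615, -0.334], TCP at [239.578, 550.07, 239.261] pointing down, gripper open.
Joint ranges: [-2.56, 2.56], [-1.29, 2.01], [-1.08, 1.49], [-3.29, 1.98], [-2.81, -0.18], [-2.99, 2.99]. Speed limits (rad/s): [2.57, 2.57, 3.01, 3.14, 3.14, 3.14].

### API

Orientations are given as a rotation vector (axis times angle).
In Python, from plant import observe, capture, close_job, tip_extent gives the robot as it stands.
- The arm moves only by the shell command python3 -m creep 'ROWS' [FORCE]. ROWS is JSON, a list that holds one entry, the list of rows, each a list of 5 numbers: the closure in counts, from 0 (fully open) to 255 (shut), then the shift along the tool's x, y, z in cm, then the turn about the tool's z in rad. In form: [[[gripper, dx, dy, dz, yaw], ...]]. A call has 1 to 20 rows; each row shifts and turns the commanded pose from where the row before left it, along the tool's axes as they then stand; what a row does not reach is not made up. A row lasts 1/10 s, in which the tool goes at most 50 mm and 8.59 degrees, less where a joint would pass 70% of its speed; a pose out of reach is approached as far as the arm can. A call is refused whole if a number of a shift passes 5 or a number of a turn 0.15, either way. A call with a gripper value outside its range is refused whole. The fingers move at their own pace and stop on an object; FORCE is the grip in N (left out, the last holds). Time passes only in rows, so rows that do not move let the fingers close. It gives the time, the measured TCP pose, the force, the opening and the grip force at its end, in the units of the state.
- observe(): the state, without advancing time (a new reading comes with each control period).
- capture(name): name is "scene" or "top" or "wrist"; returns a dict with "pixels" (384x512x3 uint8, blue, green, red), "depth" (384x512 float32, mm along the optical axis (not along the pixel's ray), 0 where there is no reading), "fx", "fy", "cx", "cy" (pixels), "pose" (4x4, takes a point from camera to world coordinates); the wrist camera has in their place "hand_eye" (4x4, takes a point from camera to tool coordinates, whose origin is the TCP and whose axes are the flange's). Camera axes: x right, y down, z forward; pixel columns grow to the right and rows downward; lengths in mm; the calibration is good to about 2 mm. A picture is of the moment at which its call begins: read the wrist's pose just before it.
- close_job(): hands the job in; it is judged then, once.
The state is a dict: "clock": time; "qpos": joint angles; "joint_vel": joint speeds; "joint_torque": joint torques, N m; "position": TCP position; "tool_rot": TCP orientation; "contact_force": force on the tool from outside, world axes, zero at the start; "ft_torque": the same for the moment, N m; "grip_width": finger opening in mm; "gripper_force": force on a finger pad.
Only numpy, scipy, OpenCV 4.12 (cv2) and the standard library are available. Lean on these libraries where they do the work, as an engineer would, in place of code of your own. Each camera call takes 0.05 s, during which the arm holds its last target. There are 200 camera calls.

### The job

The motor on the bench is waiting for its terminal-box cover, the flat rectangular plate lying on the low blue shelf. Only pushing it with the fingertips, slide the cover back flush against the shelf's rear lip and along the lip to the shelf end on the motor's side, until about a third of its length sticks out past that end and the mechanic can take it by its edge. Never lift it, tip it or let it fall, leave everything else where it is, and finish with the hand clear.

Things in the scene. Friction and masses are not known exactly. Their poses are not given: they have to be found in the camera images.
- cover: The terminal-box cover: a flat rectangular plate of bare cast aluminium, 84 mm (its own x) by 120 mm (its own y, its length) by 6 mm thick, a small hole in each corner, 0.11 to 0.23 kg, loose, lying flat on the shelf, its length roughly along it (within 0.3 rad). A corner that meets the lip first may stick there until the lagging end is pushed. Origin: centre of its underside.
- shelf: A low bench shelf of dark blue sheet steel, fixed to the bench: flat top 200 mm deep (its own x) by 460 mm long (its own y), 70 mm above the bench, front and both ends open. Along the rear (+x) long edge, away from the robot, stands a lip 15 mm high above the top, its inner face at x = +96 mm. Front edge x = -100 mm. Origin: on the bench under the centre of the top.
- shelf_left_end (a point): The middle of the shelf's left (+y) end edge, on the top surface: y = +230 mm, z = 70 mm in the shelf's frame.
- shelf_right_end (a point): The middle of the shelf's right (-y) end edge, on the top surface: y = -230 mm, z = 70 mm in the shelf's frame.
- motor: A black finned servo motor, 150 mm wide (y), 0.37 m long over shaft and encoder (x), 178 mm high, with an open terminal box on top; fixed on the bench beyond one end of the shelf, sometimes the left (+y), sometimes the right (-y). Origin: on the bench under its centre. The sign of its y in the shelf's frame tells which shelf end is on the motor's side.
- power_supply: A cream bench power supply, 270 x 130 x 155 mm, fixed on the bench beyond the other end of the shelf. Origin: under its centre, on the bench.
- end_cap: A round aluminium bearing end cap lying on the shelf at a front corner, 70 mm in diameter, 8 mm high; loose, to be left alone. Origin: centre of its underside.
- coupling: A cylindrical aluminium shaft coupling standing on the shelf at the other front corner, 32 mm in diameter, 40 mm high; loose, to be left alone. Origin: centre of its underside.
- bearing: A steel ball bearing lying on the bench behind the shelf, 52 mm in diameter, 15 mm high; loose, to be left alone. Origin: centre of its underside.
- screwdriver: A screwdriver lying on the bench in front of the shelf, on the left, at most 35 mm high; loose, to be left alone. Origin: under it, about midway along.
- wrench: A steel wrench lying on the bench in front of the shelf, on the right, at most 15 mm high; loose, to be left alone. Origin: under it, about midway along.
- multimeter: A multimeter lying on the bench behind the shelf, 150 x 75 x 45 mm; loose, to be left alone. Origin: centre of its underside.
- screw_tray: A grey divided tray of small screws on the bench behind the shelf, 110 x 160 x 28 mm; loose, to be left alone. Origin: centre of its underside.
- spray_can: A blue spray can standing on the bench behind the shelf, 51 mm in diameter, 173 mm high; loose, to be left alone. Origin: centre of its underside.
Things that resemble listed ones, but are neither listed nor needed, are in the scene too. What is shaped like the cover but orange or turquoise is not meant.

How it is judged:
By the outcome, as a careful person would: the job done as asked, in the order asked, and still so for the second after the job is handed in, with the robot touching nothing.
It also fails if it takes over 64 s, if anything falls off the work surface, if the arm or the gripper's body presses on something with over 40 N, if the wrist force passes 120 N, or if a joint passes its speed limit or range.

## Working session

There is one attempt and no reset: what is moved stays moved. The work goes in short steps, Python scripts to look and compute and a shell command to move; the robot and the scene stay as the last step left them, time stands still between calls to the robot, and variables do not carry over. Pictures are saved under pics/ and viewed, at most 10 in all, crops included, and the job is handed in when it is done.

```bash
mkdir -p pics; cat > h.py <<'E'
import numpy as np, cv2
from plant import observe, capture, close_job, tip_extent
from scipy.spatial.transform import Rotation as R
def cloud(c):
    d=c["depth"]; v,u=np.indices(d.shape)
    P=np.stack([(u-c["cx"])/c["fx"]*d,(v-c["cy"])/c["fy"]*d,d],-1)
    T=np.array(c["pose"]); return P@T[:3,:3].T+T[:3,3]
E
python3 - <<'E'
from h import *
s=observe(); print(s, tip_extent)
for n in("top","scene"):
    c=capture(n); cv2.imwrite(f"pics/{n}0.png",c["pixels"]); np.savez(f"{n}0.npz",pc=cloud(c),**c)
    print(n,c["pose"],c["fx"])
E
```

```text
{'clock': 0.0, 'qpos': array([ 1.49372804e+00,  4.08075914e-02,  8.37875317e-02, -4.25591385e-04,
       -1.61550458e+00, -3.33712085e-01]), 'joint_vel': array([-3.81081769e-04, -1.91435630e-03,  3.06104080e-05,  1.17538975e-03,
       -4.31606208e-04, -7.79707235e-04]), 'joint_torque': array([ 1.24705104e-03, -3.68198633e+01,  3.47408402e+01,  6.93206549e+00,
       -5.44891940e-03,  7.99799267e-06]), 'position': array([239.39856292, 549.82350866, 238.27590601]), 'tool_rot': array([ 3.07383564e+00, -6.40335828e-01, -3.14790047e-04]), 'contact_force': array([-0.58837312,  0.42385367,  0.84050419]), 'ft_torque': array([-0.00859043, -0.02706927, -0.01125516]), 'gripper_force': 0.0, 'grip_width': 85.36952415529309} 8.0
top [[ 8.18282650e-03 -9.92871284e-01  1.18910279e-01  3.81979585e+02]
 [-9.99617628e-01 -1.12628996e-02 -2.52535949e-02  1.50054332e+01]
 [ 2.64128437e-02 -1.18658165e-01 -9.92583801e-01  1.31003031e+03]
 [ 0.00000000e+00  0.00000000e+00  0.00000000e+00  1.00000000e+00]] 415.48797159459644
scene [[ 8.61059909e-01  3.68033854e-01 -3.50894450e-01  9.21780042e+02]
 [ 5.08223802e-01 -5.99971652e-01  6.17853206e-01 -7.14011512e+02]
 [ 1.68641743e-02 -7.10341537e-01 -7.03655101e-01  8.69849543e+02]
 [ 0.00000000e+00  0.00000000e+00  0.00000000e+00  1.00000000e+00]] 390.79890208457704
```

View pics/top0.png

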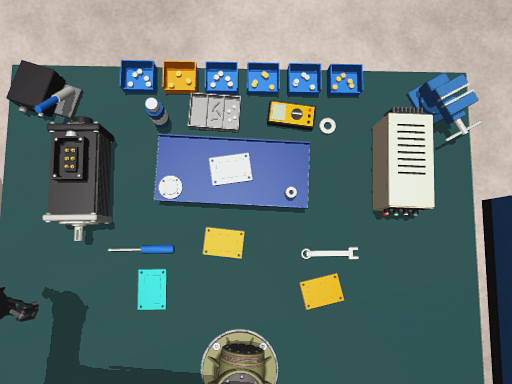

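View pics/scene0.png

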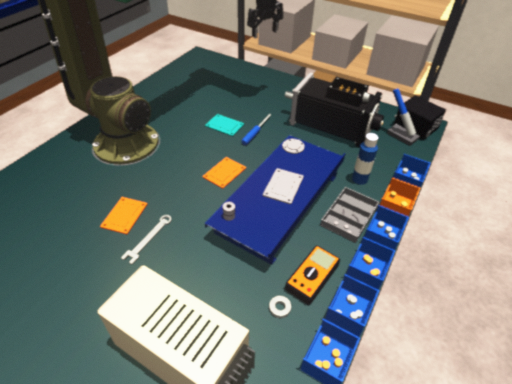

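The top view shows the blue shelf at (155–310, 135–208), with the motor on its left, which is +y. The plate-shaped candidates are:
- bare aluminium on the shelf at (231,169)
- orange at (224,243)
- orange at (322,291)
- turquoise at (152,289)

Only the aluminium one on the shelf fits the description. The end cap is at (170,187) and the coupling at (291,192).

```bash
cat >> h.py <<'E'
def raypt(c,uv,z):
    uv=np.atleast_2d(uv).astype(float); T=np.array(c["pose"])
    d=np.c_[(uv[:,0]-c["cx"])/c["fx"],(uv[:,1]-c["cy"])/c["fy"],np.ones(len(uv))]@T[:3,:3].T
    return T[:3,3]+d*((z-T[2,3])/d[:,2])[:,None]
def rect(c,mask,z):
    n,l,st,_=cv2.connectedComponentsWithStats(mask.astype(np.uint8)); k=1+st[1:,4].argmax()
    vu=np.argwhere(l==k); P=raypt(c,vu[:,::-1],z)[:,:2]
    (cx,cy),(w,h),a=cv2.minAreaRect(P.astype(np.float32))
    return (cx,cy),(w,h),a,len(P),P
def inshelf(P,o,yaw):
    c,s=np.cos(yaw),np.sin(yaw); d=np.asarray(P)[:,:2]-o[:2]
    return np.c_[c*d[:,0]+s*d[:,1],-s*d[:,0]+c*d[:,1]]
E
python3 - <<'E'
from h import *
c=dict(np.load("top0.npz")); px=c["pixels"].astype(int); pc=c["pc"]
cv2.imwrite("pics/crop0.png",cv2.resize(c["pixels"][120:220,140:330],None,fx=4,fy=4,interpolation=cv2.INTER_CUBIC))
z=pc[...,2]; 
roi=np.zeros(z.shape,bool); roi[125:220,140:325]=1
sh=roi&(z>50)&(z<120); 
on=sh&(z<82)
r=rect(c,on,70); print("shelf top",r[:4], "z med",np.median(z[on]))
lip=sh&(z>79)&(z<95); print("lip n",lip.sum())
cv=roi&(px.min(-1)>120); cv[:,:195]=0; cv[:,265:]=0
r=rect(c,cv,76); print("cover",r[:4],cv2.boxPoints(r[:3]), "z",np.median(z[cv]))
# shelf corners from blue mask, rows/edges
b=cv2.connectedComponentsWithStats((roi&((px[...,0]-px[...,2])>50)).astype(np.uint8))
l=b[1];k=1+b[2][1:,4].argmax();vu=np.argwhere(l==k)
print("blue px rect",cv2.boxPoints(cv2.minAreaRect(vu[:,::-1].astype(np.float32))))
for nm,m,zz in(("cap",(slice(170,200),slice(155,185)),78),("coup",(slice(180,202),slice(282,300)),110)):
    q=np.zeros_like(roi);q[m]=1;q&=px.min(-1)>110
    print(nm,rect(c,q,zz)[:4],np.percentile(z[q],[10,50,90]))
E
```

```text
shelf top ((593.6411743164062, 25.336624145507812), (460.4532775878906, 204.87501525878906), 87.69999694824219, 9879) z med 69.88252299240389
lip n 389
cover ((598.7145385742188, 33.327091217041016), (86.83186340332031, 124.3497085571289), 8.523048400878906, 1168) [[546.5633   88.38075]
 [564.99286 -34.59568]
 [650.8658  -21.72657]
 [632.4362  101.24986]] z 74.74222743716302
blue px rect [[152.94954 199.9714 ]
 [156.44695 132.6466 ]
 [310.4599  140.64728]
 [306.96246 207.97208]]
cap ((541.6929931640625, 210.97462463378906), (69.07054901123047, 71.34639739990234), 0.7106912732124329, 466) [70.03635599 74.80614467 78.7505564 ]
coup ((526.8570556640625, -146.04086303710938), (30.88195037841797, 31.383445739746094), 45.22917556762695, 96) [ 90.63198428 108.72804957 112.28632332]
```

View pics/crop0.png

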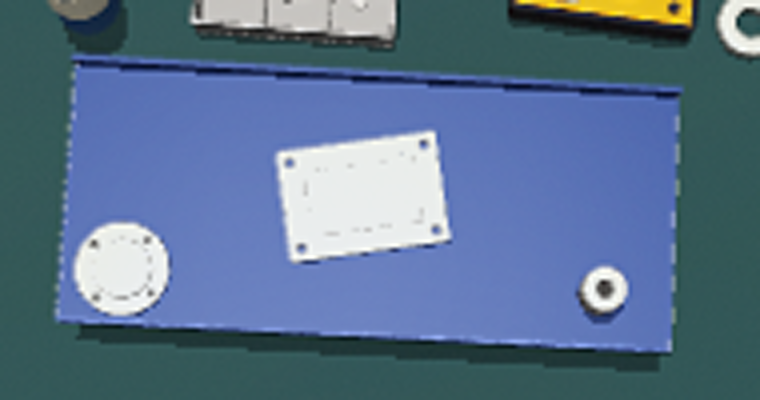

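The crop confirms it: the cover is a light aluminium plate with four corner holes, and its left end lags behind the lip. I'm setting up a shelf-frame helper that works out moves in tool axes.

```bash
cat >> h.py <<'E'
O=np.array([591.5,25.3]); YAW=-0.040
def here():
    s=observe(); p=s["position"]; Rm=R.from_rotvec(s["tool_rot"]).as_matrix()
    q=inshelf([p],O,YAW)[0]; a=np.arctan2(Rm[1,0],Rm[0,0])-YAW
    print("t %.1f shelf x %.1f y %.1f z %.1f toolx-angle(shelf) %.3f tilt %.3f F %s w %.1f q6 %.2f"%(s["clock"],*q,p[2],a,np.hypot(*Rm[:2,2]),np.round(s["contact_force"],1),s["grip_width"],s["qpos"][5]))
    return p,Rm
def delta(xs,ys,z,ang):  # shift in tool axes (cm) AFTER turning to ang, plus turn
    p,Rm=here(); c,s=np.cos(YAW),np.sin(YAW)
    t=np.array([O[0]+c*xs-s*ys,O[1]+s*xs+c*ys,z]); a=ang+YAW
    Rt=np.array([[np.cos(a),np.sin(a),0],[np.sin(a),-np.cos(a),0],[0,0,-1]])
    print("cm",np.round(Rt.T@(t-p)/10,2),"turn",round(-(ang-(np.arctan2(Rm[1,0],Rm[0,0])-YAW)),3),"world",t.round(1))
E
python3 - <<'E'
from h import *
c=dict(np.load("top0.npz"))
for z in(70,):
  P=raypt(c,[[152.95,200],[307,208],[156.4,132.6],[310.5,140.6]],z); print(P.round(1)); print(inshelf(P,O,YAW).round(1))
P=raypt(c,[[156.4,132.6],[310.5,140.6]],85); print(inshelf(P,O,YAW).round(1))
print("cover corners",inshelf([[546.6,88.4],[565,-34.6],[650.9,-21.7],[632.4,101.2]],O,YAW).round(1), "cap",inshelf([[541.7,211],[526.9,-146]],O,YAW).round(1))
delta(-80,6,238,0)
E
```

```text
[[ 501.4  261.6   70. ]
 [ 482.3 -199.4   70. ]
 [ 707.4  258.3   70. ]
 [ 689.4 -212.1   70. ]]
[[ -99.4  232.5]
 [-100.1 -228.9]
 [ 106.5  237.5]
 [ 107.3 -233.3]]
[[ 102.7  234.4]
 [ 103.5 -230.7]]
cover corners [[-47.4  61.3]
 [-24.1 -60.9]
 [ 61.2 -44.6]
 [ 37.8  77.5]] cap [[ -57.2  183.6]
 [ -57.7 -173.7]]
t 0.1 shelf x -372.8 y 510.1 z 238.4 toolx-angle(shelf) -0.371 tilt 0.002 F [-0.2 -0.9 -0.7] w 85.4 q6 -0.33
cm [2.928e+01 5.041e+01 4.000e-02] turn -0.371 world [511.8  34.5 238. ]
```

```bash
python3 -m creep '[[[0,0,0,0,-0.124],[0,0,0,0,-0.124],[0,0,0,0,-0.123],[0,2.09,3.6,0,0],[0,2.09,3.6,0,0],[0,2.09,3.6,0,0],[0,2.09,3.6,0,0],[0,2.09,3.6,0,0],[0,2.09,3.6,0,0],[0,2.09,3.6,0,0],[0,2.09,3.6,0,0],[0,2.09,3.6,0,0],[0,2.09,3.6,0,0],[0,2.09,3.6,0,0],[0,2.09,3.6,0,0],[0,2.09,3.6,0,0],[0,2.09,3.6,0,0]]]'; python3 -m creep '[[[0,0,0,0,0],[0,0,0,0,0]]]' >/dev/null; python3 -c "
from h import *
delta(-80,8,95,0)"
```

```text
clock: 1.8
position: [512.2, 33.1, 239.1]
tool_rot: [-3.141, 0.062, 0.0]
contact_force: [0.2, 1.1, 1.4]
grip_width: 85.3
gripper_force: 0.0
t 2.0 shelf x -79.9 y 5.5 z 238.6 toolx-angle(shelf) -0.002 tilt 0.001 F [ 0.   0.3 -0.9] w 84.9 q6 1.07
cm [-1.000e-02 -2.500e-01  1.436e+01] turn -0.002 world [511.9  36.5  95. ]
```

```bash
python3 -m creep '[[[0,0,-0.25,3.5,0],[0,0,0,3.5,0],[0,0,0,3.5,0],[0,0,0,2.8,0],[0,0,0,1,0],[0,0,0,0,0],[0,0,0,0,0]]]'; python3 -c "
from h import *
here()
c=capture('wrist'); cv2.imwrite('pics/w1.png',c['pixels']); print(c['hand_eye'])
s=observe()
"
```

```text
clock: 2.7
position: [512.7, 37.9, 98.1]
tool_rot: [-3.141, 0.061, -0.004]
contact_force: [1.3, -1.0, 0.1]
grip_width: 85.4
gripper_force: 0.0
t 2.7 shelf x -79.2 y 9.5 z 98.1 toolx-angle(shelf) 0.001 tilt 0.002 F [ 1.3 -1.   0.1] w 85.4 q6 1.07
[[-8.23933946e-04 -9.48393695e-01 -3.17094182e-01  8.06600171e+01]
 [ 9.99999270e-01 -1.06151824e-03  5.76497063e-04 -4.94862450e-01]
 [-8.83347439e-04 -3.17093476e-01  9.48393878e-01 -1.34232451e+02]
 [ 0.00000000e+00  0.00000000e+00  0.00000000e+00  1.00000000e+00]]
```

View pics/w1.png

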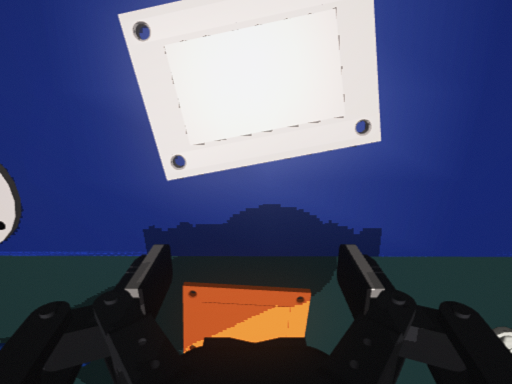

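The wrist view shows the open fingers at (150,265) and (360,265), just over the shelf's front strip. The cover's front edge is ahead of them, running from (168,180) to (380,140). I'm going down by touch.

```bash
for i in 1; do python3 -m creep '[[[0,0,0,1,0],[0,0,0,0,0],[0,0,0,0,0]]]' | grep -E "position|contact"; done; python3 -m creep '[[[0,0,0,0.3,0],[0,0,0,0,0]]]' | grep -E "position|contact";python3 -m creep '[[[0,0,0,0.3,0],[0,0,0,0,0]]]' | grep -E "position|contact"; python3 -c "
from h import *
here(); s=observe(); p=s['position']; Rm=R.from_rotvec(s['tool_rot']).as_matrix(); c=capture('wrist'); T=np.eye(4);T[:3,:3]=Rm;T[:3,3]=p; c['pose']=T@c['hand_eye']
P=cloud(c); m=np.zeros(P.shape[:2],bool); m[235:300,120:400]=1
T2=np.linalg.inv(T); Q=P@T2[:3,:3].T+T2[:3,3]; f=m&(Q[...,2]<10)&(c['depth']>0)&(abs(Q[...,1])<65)&(abs(Q[...,0])<18)
print('tool z of finger pts',np.percentile(Q[f][:,2],[50,90,98,100]) if f.any() else None, f.sum(), 'x',np.percentile(Q[f][:,0],[2,98]))
"
```

```text
position: [511.9, 37.2, 86.3]
contact_force: [0.1, 0.3, -0.3]
position: [511.9, 37.2, 83.0]
contact_force: [-0.6, 0.2, 0.0]
position: [511.8, 37.3, 79.8]
contact_force: [0.1, -0.3, 0.0]
t 3.5 shelf x -80.2 y 8.8 z 79.8 toolx-angle(shelf) 0.000 tilt 0.001 F [ 0.1 -0.3  0. ] w 85.5 q6 1.07
tool z of finger pts [-17.8520744    9.82061783   9.96236478   9.99992098] 7071 x [-15.87775144  11.36979875]
```

```bash
for s in 1; do 
python3 -m creep '[[[0,0,0,0.1,0],[0,0,0,0,0]]]' | grep -E "position|contact"
python3 -m creep '[[[0,0,0,0.1,0],[0,0,0,0,0]]]' | grep -E "position|contact"; done; python3 -c "
from h import *
here(); s=observe(); p=s['position']; Rm=R.from_rotvec(s['tool_rot']).as_matrix(); c=capture('wrist'); T=np.eye(4);T[:3,:3]=Rm;T[:3,3]=p; c['pose']=T@c['hand_eye']
P=cloud(c); T2=np.linalg.inv(T); Q=P@T2[:3,:3].T+T2[:3,3]
f=(P[...,2]>73)&(abs(Q[...,1])<65)&(abs(Q[...,0])<18)&(c['depth']>0)
print(np.percentile(Q[f][:,2],[50,90,98,100]),f.sum())
for lo in range(-20,10,4):
  g=f&(Q[...,2]>lo)&(Q[...,2]<lo+4); print(lo,g.sum(), np.percentile(abs(Q[g][:,1]),[2,98]).round() if g.any() else '',np.percentile(Q[g][:,0],[2,98]).round() if g.any() else '')
"
```

```text
position: [511.9, 37.3, 79.2]
contact_force: [-0.6, -0.1, -0.2]
position: [511.9, 37.3, 78.2]
contact_force: [0.2, -0.6, 0.1]
t 3.9 shelf x -80.0 y 8.8 z 78.2 toolx-angle(shelf) 0.000 tilt 0.000 F [ 0.2 -0.6  0.1] w 85.3 q6 1.07
[-66.45941275 -32.32496448 -13.55573105  -4.17887318] 30826
-20 464 [42. 56.] [-11.  11.]
-16 420 [42. 55.] [-11.  11.]
-12 318 [42. 53.] [-11.  11.]
-8 142 [42. 43.] [-10.   9.]
-4 0  
0 0  
4 0  
8 0
```

The open fingertips sit about 5 mm behind the TCP, so the quoted 8 mm applies when shut. I want the TCP at about z = 67.5, which puts the tips at about 72.5.

```bash
python3 -m creep '[[[0,0,0,0.4,0],[0,0,0,0.4,0],[0,0,0,0,0],[0,0,0,0,0]]]' | grep -E "position|contact"
python3 -m creep '[[[0,0,0,0.1,0],[0,0,0,0.1,0],[0,0,0,0,0],[0,0,0,0,0]]]' | grep -E "position|contact"; python3 -c "
from h import *
here();delta(0,8.3,67.5,0)"
```

```text
position: [511.9, 37.2, 70.1]
contact_force: [0.2, 0.2, -0.4]
position: [512.0, 37.3, 68.3]
contact_force: [0.3, -0.2, -0.2]
t 4.8 shelf x -79.9 y 8.8 z 68.3 toolx-angle(shelf) 0.000 tilt 0.000 F [ 0.3 -0.2 -0.2] w 85.8 q6 1.07
t 4.8 shelf x -79.9 y 8.8 z 68.3 toolx-angle(shelf) 0.000 tilt 0.000 F [ 0.3 -0.2 -0.2] w 85.8 q6 1.07
cm [7.99 0.05 0.08] turn 0.0 world [591.8  33.6  67.5]
```

```bash
python3 -m creep '[[[0,0.3,0,0.07,0],[0,0.4,0,0,0],[0,0.4,0,0,0],[0,0.4,0,0,0],[0,0.3,0,0,0],[0,0.3,0,0,0],[0,0.3,0,0,0],[0,0.3,0,0,0],[0,0.3,0,0,0],[0,0.3,0,0,0],[0,0.3,0,0,0],[0,0.3,0,0,0],[0,0.3,0,0,0],[0,0.3,0,0,0],[0,0.3,0,0,0],[0,0.3,0,0,0],[0,0.3,0,0,0],[0,0.3,0,0,0],[0,0.3,0,0,0],[0,0,0,0,0]]]' ; cat >> h.py <<'E'
def look(name,cam="top"):
    here(); s=observe(); p=s['position']; Rm=R.from_rotvec(s['tool_rot']).as_matrix(); c=capture(cam)
    if cam=="wrist":
        T=np.eye(4);T[:3,:3]=Rm;T[:3,3]=p; c['pose']=T@c['hand_eye']
    cv2.imwrite(f'pics/{name}.png',c['pixels'])
    P=cloud(c); px=c['pixels'].astype(int)
    q=inshelf(P.reshape(-1,3),O,YAW).reshape(P.shape[:2]+(2,))
    m=(px.min(-1)>110)&(np.ptp(px,axis=-1)<60)&(P[...,2]>66)&(P[...,2]<82)&(q[...,0]>-70)&(q[...,0]<110)&(abs(q[...,1])<285)
    m&=~(np.hypot(q[...,0]+57,q[...,1]-183.6)<40)
    r=rect(c,m,76); print("px",r[3]); b=inshelf(cv2.boxPoints(r[:3]),O,YAW); print("cover corners",b.round(1).tolist(),"centre",inshelf([r[0]],O,YAW).round(1),"size",np.round(r[1],1))
    return c
E
python3 -c "
from h import *
look('w2','wrist')"
```

```text
clock: 6.75
position: [572.3, 34.9, 67.6]
tool_rot: [3.141, -0.063, 0.0]
contact_force: [-0.8, 0.3, 0.0]
grip_width: 85.5
gripper_force: 0.0
t 6.8 shelf x -19.5 y 8.8 z 67.6 toolx-angle(shelf) 0.000 tilt 0.000 F [-0.8  0.3  0. ] w 85.5 q6 1.12
px 48723
cover corners [[-9.1, -60.5], [74.6, -60.5], [74.7, 59.4], [-9.0, 59.5]] centre [[32.8 -0.5]] size [119.9  83.7]
```

View pics/w2.png

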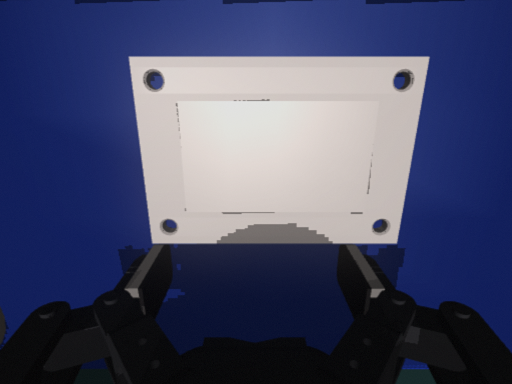

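The wrist view shows the cover square to the fingers, with its front edge at row 243 and its measured size (119.9 × 83.7) correct. About 21 mm remains to the lip.

```bash
python3 -m creep '[[[0,0.3,0,0,0],[0,0.3,0,0,0],[0,0.3,0,0,0],[0,0.3,0,0,0],[0,0.3,0,0,0],[0,0.2,0,0,0],[0,0.1,0,0,0],[0,0,0,0,0]]]' | grep -E "position|contact"
python3 -m creep '[[[0,0.1,0,0,0],[0,0,0,0,0]]]' | grep -E "position|contact"
python3 -m creep '[[[0,0.1,0,0,0],[0,0,0,0,0]]]' | grep -E "position|contact"
python3 -c "
from h import *
look('w3','wrist')"
```

```text
position: [590.1, 34.2, 67.6]
contact_force: [-0.4, -0.4, 0.1]
position: [590.9, 34.2, 67.6]
contact_force: [-0.3, 0.8, 0.5]
position: [592.0, 34.1, 67.6]
contact_force: [-0.5, -0.5, 0.6]
t 8.0 shelf x 0.1 y 8.9 z 67.6 toolx-angle(shelf) 0.000 tilt 0.000 F [-0.5 -0.5  0.6] w 85.5 q6 1.14
px 48454
cover corners [[10.6, -60.5], [93.9, -60.5], [94.0, 59.4], [10.6, 59.4]] centre [[52.3 -0.5]] size [119.9  83.3]
```

```bash
for k in 1; do python3 -m creep '[[[0,0.1,0,0,0],[0,0,0,0,0]]]' | grep -E "position|contact"
python3 -m creep '[[[0,0.1,0,0,0],[0,0,0,0,0]]]' | grep -E "position|contact"; done
python3 -c "
from h import *
look('w4','wrist')"
```

```text
position: [593.0, 34.1, 67.6]
contact_force: [-0.0, -0.3, 0.1]
position: [594.0, 34.0, 67.6]
contact_force: [-0.9, 0.7, 0.0]
t 8.4 shelf x 2.2 y 8.8 z 67.6 toolx-angle(shelf) 0.000 tilt 0.000 F [-0.9  0.7  0. ] w 85.2 q6 1.14
px 48325
cover corners [[12.6, -60.5], [95.9, -60.6], [96.1, 59.4], [12.8, 59.5]] centre [[54.4 -0.6]] size [119.9  83.3]
```

```bash
python3 -m creep '[[[0,0.1,0,0,0],[0,0,0,0,0],[0,0,0,0,0]]]' | grep -E "position|contact"
python3 -m creep '[[[0,0.05,0,0,0],[0,0,0,0,0],[0,0,0,0,0]]]' | grep -E "position|contact"
python3 -m creep '[[[0,0.05,0,0,0],[0,0,0,0,0],[0,0,0,0,0]]]' | grep -E "position|contact"
python3 -c "
from h import *
look('w5','wrist')"
```

```text
position: [595.0, 34.0, 67.6]
contact_force: [-0.3, 0.2, 0.4]
position: [595.4, 34.0, 67.6]
contact_force: [-0.8, 0.3, -0.1]
position: [595.6, 34.0, 67.6]
contact_force: [-3.2, 0.1, 1.4]
t 9.4 shelf x 3.8 y 8.8 z 67.6 toolx-angle(shelf) 0.000 tilt 0.001 F [-3.2  0.1  1.4] w 85.6 q6 1.14
px 47422
cover corners [[13.6, -60.4], [96.7, -61.0], [97.5, 59.3], [14.4, 59.9]] centre [[55.5 -0.6]] size [120.3  83.1]
```

View pics/w5.png

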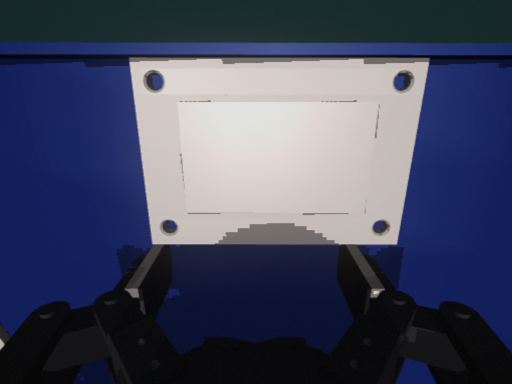

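The lip (rows 43–57) now meets the cover's rear edge and the force has started to rise. I'm seating it firmly.

```bash
python3 -m creep '[[[0,0.05,0,0,0],[0,0,0,0,0],[0,0,0,0,0]]]' | grep -E "position|contact"
python3 -m creep '[[[0,0.05,0,0,0],[0,0,0,0,0],[0,0,0,0,0]]]' | grep -E "position|contact|grip"
python3 - <<'E'
from h import *
c=look('w6','wrist'); px=c['pixels'].astype(int)
# dark gap/plate-edge: last blue row boundary above plate and lip base per column, in shelf frame
P=cloud(c); g=px.sum(-1)
for u in (145,200,280,360,410):
    col=px[30:90,u]; r=30+np.argmax(col.min(-1)>110); print(u,"plate first row",r,"colours above",[tuple(px[k,u]) for k in range(r-4,r+1)], inshelf(raypt(c,[[u,r]],76),O,YAW).round(1))
E
```

```text
position: [595.7, 34.0, 67.5]
contact_force: [-6.2, 1.2, 2.2]
position: [595.8, 34.0, 67.5]
contact_force: [-7.5, 0.9, 4.1]
grip_width: 85.5
gripper_force: 4.2
t 10.1 shelf x 4.0 y 8.8 z 67.5 toolx-angle(shelf) 0.000 tilt 0.003 F [-7.5  0.9  4.1] w 85.5 q6 1.14
px 47338
cover corners [[14.0, -60.4], [97.0, -60.5], [97.2, 59.4], [14.1, 59.5]] centre [[55.6 -0.5]] size [119.9  83. ]
145 plate first row 61 colours above [(np.int64(49), np.int64(42), np.int64(41)), (np.int64(100), np.int64(100), np.int64(106)), (np.int64(107), np.int64(109), np.int64(115)), (np.int64(105), np.int64(106), np.int64(112)), (np.int64(113), np.int64(115), np.int64(122))] [[96.4 52.7]]
200 plate first row 59 colours above [(np.int64(74), np.int64(45), np.int64(41)), (np.int64(41), np.int64(31), np.int64(31)), (np.int64(52), np.int64(45), np.int64(46)), (np.int64(99), np.int64(100), np.int64(106)), (np.int64(116), np.int64(118), np.int64(125))] [[97.1 30.8]]
280 plate first row 61 colours above [(np.int64(43), np.int64(39), np.int64(40)), (np.int64(101), np.int64(101), np.int64(108)), (np.int64(110), np.int64(111), np.int64(116)), (np.int64(106), np.int64(108), np.int64(113)), (np.int64(115), np.int64(117), np.int64(123))] [[96.3 -1.1]]
360 plate first row 59 colours above [(np.int64(84), np.int64(43), np.int64(34)), (np.int64(36), np.int64(20), np.int64(17)), (np.int64(32), np.int64(27), np.int64(27)), (np.int64(95), np.int64(97), np.int64(102)), (np.int64(112), np.int64(115), np.int64(121))] [[ 97.  -32.9]]
410 plate first row 63 colours above [(np.int64(98), np.int64(100), np.int64(106)), (np.int64(102), np.int64(105), np.int64(111)), (np.int64(99), np.int64(101), np.int64(106)), (np.int64(107), np.int64(110), np.int64(116)), (np.int64(175), np.int64(180), np.int64(190))] [[ 95.6 -53. ]]
```

The cover is flush, reading x_s 97.0 and 97.2 at its two rear corners with 7.5 N on it. Next I back off, rise, turn 90° and part-close the fingers for the push along the lip.

```bash
python3 -m creep '[[[0,-0.4,0,0,0],[0,-0.8,0,0,0],[0,-0.8,0,-0.5,0],[0,0,0,-2.5,0],[0,0,0,-2.5,0],[135,0,0,0,0.143],[135,0,0,0,0.143],[135,0,0,0,0.143],[135,0,0,0,0.143],[135,0,0,0,0.143],[135,0,0,0,0.143],[135,0,0,0,0.143],[135,0,0,0,0.143],[135,0,0,0,0.143],[135,0,0,0,0.143],[135,0,0,0,0.141],[135,0,0,0,0],[135,0,0,0,0]]]' 30; python3 - <<'E'
from h import *
delta(54,-90,118,-np.pi/2)
c=dict(np.load("top0.npz")); pc=c["pc"]; z=pc[...,2]
m=np.zeros(z.shape,bool); m[85:135,135:180]=1; m&=z>60
print("can",inshelf(np.median(pc[m],0)[None],O,YAW), z[m].max(), inshelf(pc[m],O,YAW).min(0))
E
```

```text
clock: 11.9
position: [576.9, 34.7, 123.1]
tool_rot: [-2.18, 2.261, -0.001]
contact_force: [0.0, -0.3, 0.1]
grip_width: 40.3
gripper_force: 0.0
t 11.9 shelf x -15.0 y 8.9 z 123.1 toolx-angle(shelf) -1.567 tilt 0.001 F [ 0.  -0.3  0.1] w 40.3 q6 -0.44
cm [ 9.89 -6.9   0.51] turn 0.004 world [641.9 -66.8 118. ]
can [[152.56313376 229.07430006]] 1310.0303091256415 [-208.94114803  -18.66491413]
```

```bash
python3 -m creep '[[[135,2.5,-1.7,0,0.004],[135,2.5,-1.7,0,0],[135,2.5,-1.7,0,0],[135,2.4,-1.6,0,0],[135,0,0,1.5,0],[135,0,0,1.5,0],[135,0,0,0,0],[135,0,0,0,0]]]' 30; cat >> h.py <<'E'
def tips():
    s=observe(); p=s['position']; Rm=R.from_rotvec(s['tool_rot']).as_matrix(); c=capture('wrist'); T=np.eye(4);T[:3,:3]=Rm;T[:3,3]=p; c['pose']=T@c['hand_eye']
    P=cloud(c); T2=np.linalg.inv(T); Q=P@T2[:3,:3].T+T2[:3,3]
    f=(P[...,2]>79)&(abs(Q[...,1])<65)&(abs(Q[...,0])<16)&(c['depth']>0)
    print("tip z",np.percentile(Q[f][:,2],[98,99.5,100]))
    for lo in range(-20,12,4):
        g=f&(Q[...,2]>lo)&(Q[...,2]<lo+4)
        if g.any(): print(lo,g.sum(),np.percentile(Q[g][:,1],[2,98]).round(),np.percentile(Q[g][:,0],[2,98]).round())
E
python3 -c "
from h import *
tips(); look('w7','wrist'); delta(52,-85,80,-np.pi/2)"
```

```text
clock: 12.7
position: [639.1, -66.4, 92.2]
tool_rot: [2.173, -2.267, -0.001]
contact_force: [0.2, -0.2, 1.1]
grip_width: 40.1
gripper_force: 0.0
tip z [ 3.93695207  8.56242211 13.10956982]
-20 377 [-32.  34.] [-10.  11.]
-16 335 [-32.  34.] [-10.  11.]
-12 302 [-32.  34.] [-10.  11.]
-8 280 [-32.  34.] [-10.  11.]
-4 260 [-31.  33.] [-10.  11.]
0 150 [-25.  27.] [-11.  11.]
4 345 [-50.  21.] [-15.  15.]
8 210 [-50. -46.] [-15.  15.]
t 12.8 shelf x 51.7 y -89.7 z 93.1 toolx-angle(shelf) -1.573 tilt 0.001 F [0.9 1.8 0.7] w 40.0 q6 -0.25
px 5207
cover corners [[18.8, -60.9], [82.7, -61.1], [82.9, -13.1], [19.0, -12.9]] centre [[ 50.8 -37. ]] size [48.  63.9]
t 12.8 shelf x 52.0 y -89.7 z 93.6 toolx-angle(shelf) -1.573 tilt 0.001 F [ 0. -0.  0.] w 40.4 q6 -0.25
cm [-0.47 -0.    1.36] turn -0.002 world [640.1 -61.7  80. ]
```

```bash
python3 -m creep '[[[135,0,0,0.7,0],[135,0,0,0.6,0],[135,0,0,0,0],[135,0,0,0,0]]]' | grep -E "position|contact"
python3 -m creep '[[[135,0,0,0.15,0],[135,0,0,0,0],[135,0,0,0,0]]]' | grep -E "position|contact"
python3 -c "
from h import *
s=observe(); p=s['position']; Rm=R.from_rotvec(s['tool_rot']).as_matrix(); c=capture('wrist'); T=np.eye(4);T[:3,:3]=Rm;T[:3,3]=p; c['pose']=T@c['hand_eye']
P=cloud(c); T2=np.linalg.inv(T); Q=P@T2[:3,:3].T+T2[:3,3]
f=(P[...,2]>71.5)&(abs(Q[...,1])<38)&(abs(Q[...,0])<10.5)&(c['depth']>0)
for lo in range(-4,9): 
  g=f&(Q[...,2]>lo)&(Q[...,2]<lo+1); print(lo,g.sum())
here()
cv2.imwrite('pics/w8.png',c['pixels'])
"
```

```text
position: [639.5, -67.1, 79.3]
contact_force: [0.5, 0.6, 0.5]
position: [639.7, -67.1, 78.2]
contact_force: [-0.4, -0.3, 0.4]
-4 46
-3 44
-2 41
-1 41
0 36
1 20
2 22
3 28
4 26
5 15
6 6
7 0
8 0
t 13.6 shelf x 51.8 y -90.4 z 78.2 toolx-angle(shelf) -1.575 tilt 0.000 F [-0.7 -0.4  0.1] w 40.2 q6 -0.25
```

View pics/w8.png

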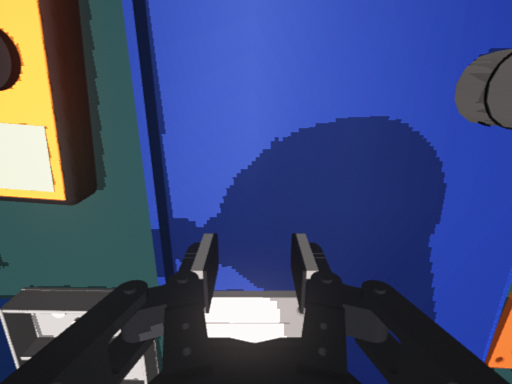

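The view shows both fingertips between the lip (left, about column 160) and open shelf. The cover is hidden behind the hand at (250,310), and the coupling at (485,90) is well clear. Now I push along +y, which is tool −x.

```bash
python3 -m creep '[[[135,-0.4,0,0,-0.004],[135,-0.4,0,0,0],[135,-0.4,0,0,0],[135,-0.3,0,0,0],[135,-0.3,0,0,0],[135,-0.3,0,0,0],[135,-0.3,0,0,0],[135,-0.4,0,0,0],[135,-0.4,0,0,0],[135,-0.4,0,0,0],[135,-0.4,0,0,0],[135,-0.4,0,0,0],[135,-0.4,0,0,0],[135,-0.4,0,0,0],[135,-0.4,0,0,0],[135,-0.4,0,0,0],[135,-0.4,0,0,0],[135,-0.4,0,0,0],[135,0,0,0,0]]]' 30 | grep -E "position|contact"
python3 -c "
from h import *
here(); s=observe(); c=capture('top'); cv2.imwrite('pics/t9.png',cv2.resize(c['pixels'][100:230,130:330],None,fx=4,fy=4,interpolation=cv2.INTER_CUBIC))
look('w9','wrist')"
```

```text
position: [642.4, 1.5, 78.1]
contact_force: [-0.0, 0.3, -0.1]
t 15.4 shelf x 51.8 y -21.7 z 78.1 toolx-angle(shelf) -1.570 tilt 0.000 F [-0.   0.3 -0.1] w 40.4 q6 -0.35
t 15.5 shelf x 51.8 y -21.9 z 78.0 toolx-angle(shelf) -1.570 tilt 0.000 F [-0.7  1.1 -0.2] w 40.2 q6 -0.35
px 6317
cover corners [[22.1, -13.6], [79.6, -13.7], [79.6, 39.2], [22.1, 39.2]] centre [[50.8 12.8]] size [52.9 57.5]
```

View pics/t9.png

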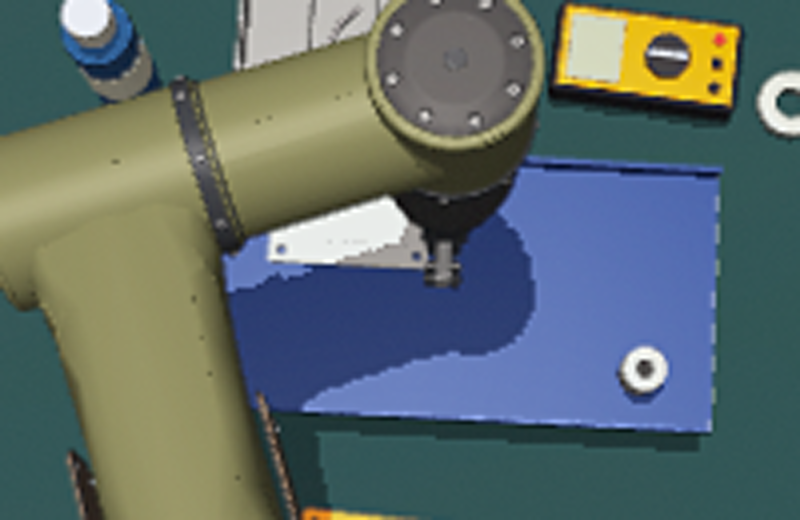

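The crop shows the cover's front edge running from (268,262) to (425,268), moving left with the hand at (443,270). The forearm sweeps left, so I'm checking its height against the can and motor.

```bash
python3 - <<'E'
from h import *
c=capture('top'); P=cloud(c); z=P[...,2]
for v,u in((130,180),(125,200),(150,150),(170,150),(118,240)): print(u,v,P[v,u].round())
print(inshelf(raypt(c,[[130+425/4,100+268/4],[130+268/4,100+262/4]],76),O,YAW).round(1))
print(observe()['qpos'].round(2))
E
```

```text
180 130 [611. 133. 463.]
200 125 [623.  92. 459.]
150 150 [567. 193. 463.]
150 170 [525. 191. 467.]
240 118 [633.   8. 480.]
[[ 12.3 -10.4]
 [ 10.6 107.6]]
[ 0.31  0.19 -0.05 -0.   -1.33 -0.35]
```

The forearm's underside is near z 370, so it is clear of everything. The cover's right end at −10.4 matches the hand, so I'm continuing.

```bash
python3 -m creep '[[[135,-0.4,0,0,0],[135,-0.4,0,0,0],[135,-0.4,0,0,0],[135,-0.4,0,0,0],[135,-0.4,0,0,0],[135,-0.4,0,0,0],[135,-0.4,0,0,0],[135,-0.4,0,0,0],[135,-0.4,0,0,0],[135,-0.4,0,0,0],[135,-0.4,0,0,0],[135,-0.4,0,0,0],[135,-0.4,0,0,0],[135,-0.4,0,0,0],[135,-0.4,0,0,0],[135,-0.4,0,0,0],[135,-0.4,0,0,0],[135,-0.4,0,0,0],[135,-0.4,0,0,0],[135,0,0,0,0]]]' 30 | grep -E "position|contact"
python3 -c "
from h import *
delta(52,140,78,-np.pi/2)"
```

```text
position: [645.4, 77.5, 78.1]
contact_force: [0.1, -0.3, 0.2]
t 17.6 shelf x 51.8 y 54.3 z 78.1 toolx-angle(shelf) -1.570 tilt 0.000 F [ 0.1 -0.3  0.2] w 40.3 q6 -0.47
cm [-8.57 -0.02  0.01] turn 0.001 world [649.1 163.1  78. ]
```

```bash
python3 -m creep '[[[135,-0.4,0,0,0],[135,-0.4,0,0,0],[135,-0.4,0,0,0],[135,-0.4,0,0,0],[135,-0.4,0,0,0],[135,-0.4,0,0,0],[135,-0.4,0,0,0],[135,-0.4,0,0,0],[135,-0.4,0,0,0],[135,-0.4,0,0,0],[135,-0.4,0,0,0],[135,-0.4,0,0,0],[135,-0.4,0,0,0],[135,-0.4,0,0,0],[135,-0.4,0,0,0],[135,-0.4,0,0,0],[135,-0.4,0,0,0],[135,-0.4,0,0,0],[135,-0.3,0,0,0],[135,0,0,0,0]]]' 30 | grep -E "position|contact"
python3 -c "
from h import *
delta(52,140,78,-np.pi/2)
c=capture('scene'); cv2.imwrite('pics/s10.png',cv2.resize(c['pixels'][110:270,190:400],None,fx=3.7,fy=3.7,interpolation=cv2.INTER_CUBIC))"
```

```text
position: [648.4, 152.4, 78.0]
contact_force: [-0.0, -0.7, -0.8]
t 19.6 shelf x 51.7 y 129.2 z 78.0 toolx-angle(shelf) -1.570 tilt 0.000 F [-0.  -0.7 -0.8] w 40.4 q6 -0.57
cm [-1.08 -0.03 -0.  ] turn 0.0 world [649.1 163.1  78. ]
```

View pics/s10.png

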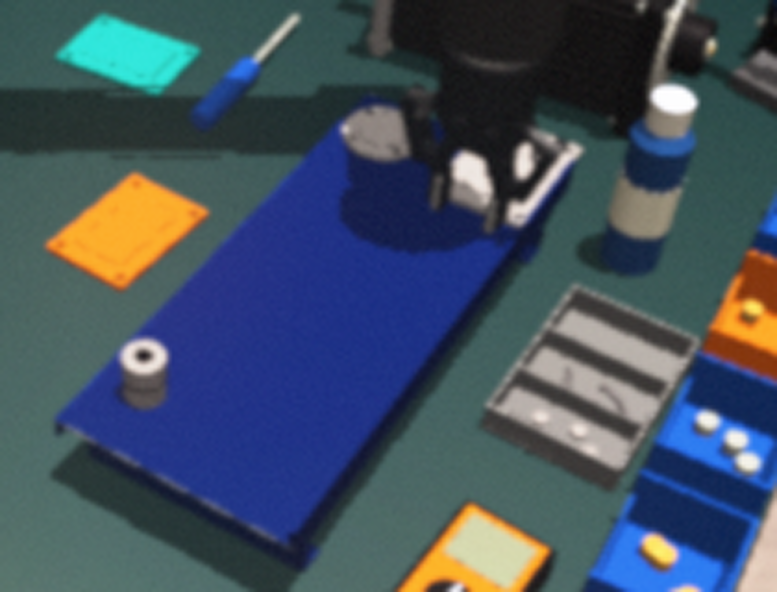

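The scene crop shows the cover against the lip at (500–580, 150–220), starting to stick out past the end, with the end cap at (375,130) untouched. I push the last 10 mm, then back off.

```bash
python3 -m creep '[[[135,-0.3,0,0,0],[135,-0.3,0,0,0],[135,-0.3,0,0,0],[135,-0.1,0,0,0],[135,0,0,0,0],[135,0,0,0,0]]]' 30 | grep -E "position|contact"
python3 -c "
from h import *
here()"
python3 -m creep '[[[135,0.4,0,0,0],[135,1,0,0,0],[135,1,0,-0.5,0],[135,1,0,-2,0],[135,2,0,-3,0],[135,3,0,-3,0],[135,3,0,-3,0],[135,0,0,0,0],[135,0,0,0,0]]]' 30 | grep -E "position|contact"
python3 - <<'E'
from h import *
c=look('w11','wrist'); 
# end edge of shelf on front side & plate edges
px=c['pixels'].astype(int); 
E
```

```text
position: [648.8, 161.9, 78.1]
contact_force: [-0.2, -0.2, -0.0]
t 20.2 shelf x 51.8 y 138.8 z 78.1 toolx-angle(shelf) -1.571 tilt 0.000 F [-0.2 -0.2 -0. ] w 40.5 q6 -0.58
position: [644.5, 46.5, 194.6]
contact_force: [-0.9, 0.1, -0.2]
t 21.1 shelf x 52.1 y 23.3 z 194.6 toolx-angle(shelf) -1.573 tilt 0.003 F [-0.9  0.1 -0.2] w 40.1 q6 -0.42
px 3088
cover corners [[13.0, 149.7], [97.9, 149.6], [97.9, 206.3], [13.1, 206.4]] centre [[ 55.5 178. ]] size [56.8 84.9]
```

```bash
python3 -m creep '[[[135,0,0,-3,0],[135,0,0,-3,0],[135,3.8,1.6,0,0],[135,3.8,1.6,0,0],[135,3.8,1.6,0,0],[135,3.8,1.6,0,0],[135,3.8,1.6,0,0],[135,3.8,1.6,0,0],[135,3.8,1.6,0,0],[135,0,0,0,0],[135,0,0,0,0]]]' 30 | grep -E "position|contact"
python3 - <<'E'
from h import *
c=look('t12'); px=c['pixels'].astype(int)
cv2.imwrite('pics/t12c.png',cv2.resize(c['pixels'][100:230,110:310],None,fx=4,fy=4,interpolation=cv2.INTER_CUBIC))
P=cloud(c); z=P[...,2]
# shelf left end from blue boundary at rows ahead of the plate
for v in (165,170,200): 
    b=np.flatnonzero((px[v,140:200,0]-px[v,140:200,2])>40); print(v,140+b[0],inshelf(raypt(c,[[140+b[0]-.5,v]],70),O,YAW).round(1))
E
```

```text
position: [521.2, -213.7, 252.0]
contact_force: [0.6, 1.1, 0.2]
t 22.3 shelf x -60.7 y -241.6 z 252.0 toolx-angle(shelf) -1.572 tilt 0.002 F [0.6 1.1 0.2] w 40.4 q6 -0.01
px 1103
cover corners [[12.5, 147.7], [98.5, 147.9], [98.3, 268.8], [12.2, 268.6]] centre [[ 55.4 208.2]] size [120.9  86. ]
165 157 [[  6.8 229.8]]
170 156 [[ -8.6 231.7]]
200 153 [[-99.5 233.9]]
```

View pics/t12c.png

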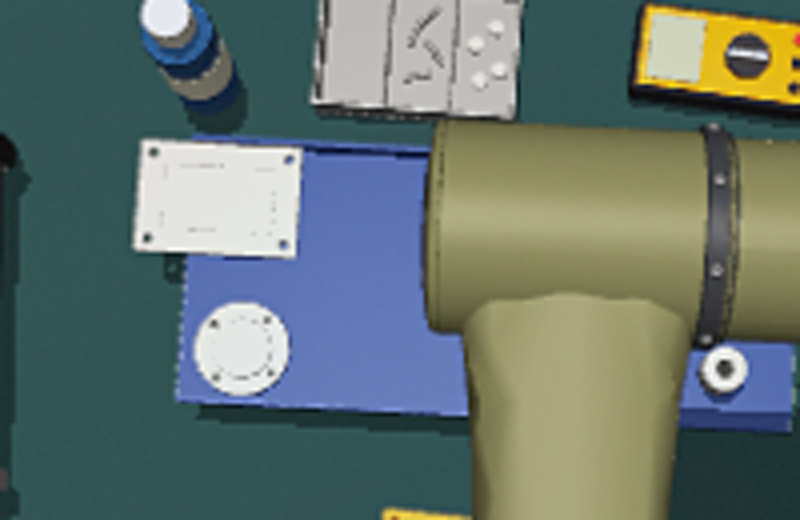

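The top crop shows the cover parallel to the lip and flush with it. Its left end is at y_s ≈ 268.7 and the shelf end at ≈ 230–232, an overhang of about 38 mm (0.32 of its length). The end cap and coupling are where they were, and the hand is clear.

```bash
python3 -c "
from plant import *
print(close_job())"
```

```text
the job is handed in; nothing more can be done
None
```

The cover lies flat and flush against the rear lip, with about 38 mm (a third of its length) past the shelf's motor-side (left) end, the end cap and coupling unmoved, the hand clear, and the job handed in at about 22 s.

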